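Repack the load-cell case of the tensile tester

ROBOT

A 6-joint arm with a two-finger parallel gripper is mounted at the origin on the work surface. World frame = base frame: x ahead of the robot, y to its left, z up, the work surface at z = 0. Lengths are in mm, angles in rad, forces in N, time in s.
With the tool pointing down it reaches from about 400 to 925 mm from the base axis. Payload 12.5 kg.
Tool frame: the origin (TCP) lies between the finger pads; the fingertips stand 11 mm ahead of it and the grasp point (between the pads) lies 8 mm behind it (env.tip_extent is the distance from the TCP to the fingertips, in mm); x points along the fingers, z is the direction in which the jaws open and shut, and the axes are right-handed (so a half turn about x gives the same grasp; the last joint's range is limited). The gripper opens to 95 mm and grips with 3 to 60 N. Pads are 20 mm wide; open, the fingers measure 119 mm over their backs; the gripper's body (75 mm by 180 mm) begins 59 mm behind the grasp point.
Start: joints at [-1.293, 0.491, 1.559, -0, 1.092, -0.106], TCP at [234.053, -579.538, 225.661] pointing down, gripper open.
Joint ranges: [-3.1, 3.1], [-0.84, 2.19], [0.05, 2.79], [-1.13, 4.28], [0.06, 2.93], [-2.69, 2.69]. Speed limits (rad/s): [2.22, 2.22, 2.79, 3.14, 3.14, 3.14].

INTERFACE

Orientations are given as [roll, pitch, yaw] about the fixed x, y, z axes, in that order (R = Rz(yaw) Ry(pitch) Rx(roll)).
In Python, from cell import status, imaging, env gives the robot as it stands. The module is installed in compiled form; this text tells all that it offers.
- The arm moves only by the tool apply_moves, never from a script. Its argument "increments" is a list of rows, each a list of 5 numbers: the closure, from 0 (fully open) to 1 (shut), then the shift along the tool's x, y, z in mm, then the turn about the tool's x in degrees. A call has 1 to 10 rows; each row shifts and turns the commanded pose from where the row before left it, along the tool's axes as they then stand; what a row does not reach is not made up. A row lasts 1/10 s, in which the tool goes at most 50 mm and 8.59 degrees, less where a joint would pass 70% of its speed; a pose out of reach is approached as far as the arm can. A call with a gripper value outside its range is refused whole. The fingers move at their own pace and stop on an object; the grip force is fixed at half the most. Time passes only in rows, so rows that do not move let the fingers close. It gives the time, the measured TCP pose, the force and the opening at its end, in the units of the state.
- status.state(): the state, without advancing time (a new reading comes with each control period).
- imaging.read_camera(name): name is "scene" or "top" or "wrist"; returns a dict with "pixels" (384x512x3 uint8, red, green, blue), "fovy" (degrees; the focal length in pixels is half the picture's height over the tangent of half this angle, whatever the lens; pixels are square), "cx", "cy" (the principal point, pixels), "distortion" ([k1, k2, p1, p2, k3] as OpenCV has them; the pictures are not rectified), "R" (3x3) and "t" (3): a world point X has camera coordinates R X + t. Camera axes: x right, y down, z forward; pixel columns grow to the right and rows downward; lengths in mm; the calibration is good to about 2 mm. A picture is of the moment at which its call begins. There is no depth.
- env.job_done(): hands the job in, once; it reports no verdict.
The state is a dict: "t": time; "joints": joint angles; "qvel": joint speeds; "tau": joint torques, N m; "eef_pos": TCP position; "tcp_rot": TCP orientation; "ft_force": force on the tool from outside, world axes, zero at the start; "moment": the same for the moment, N m; "opening": opening from 0.0 (shut) to 1.0 (fully open).
Only numpy, scipy, OpenCV 4.12 (cv2) and the standard library are available. Lean on these libraries where they do the work, as an engineer would, in place of code of your own. Each camera call takes 0.05 s, during which the arm holds its last target. There are 200 camera calls.

TASK

The load-cell case has been packed wrongly. Take the film grip out of it and stand it upright in the empty compartment of the grip tray, and stand every load cell in the nest of its own colour, including the yellow one left out on the bench: the red and the blue cell are in each other's nests, and the green one is right and stays where it is. Load cells are delicate, so set them down instead of dropping them, and do not tip them over.

Things in the scene. Friction and masses are not known exactly. Their poses are not given: they have to be found in the camera images.
- cell_red: red load cell: aluminium canister, diameter 46, 44 mm tall, its top 10 mm a red cap; a steel stud on the cap reaches 60 mm. A connector stub 11 mm thick sticks out along its -x, 22 mm up, to 37 mm from the axis: grip the body across its own y. About 0.25-0.42 kg. Origin: centre of underside, z up. Starts in the blue nest.
- cell_blue: blue load cell: aluminium canister, diameter 46, 44 mm tall, its top 10 mm a blue cap; a steel stud on the cap reaches 60 mm. A connector stub 11 mm thick sticks out along its -x, 22 mm up, to 37 mm from the axis: grip the body across its own y. About 0.25-0.42 kg. Origin: centre of underside, z up. Starts in the red nest.
- cell_green: green load cell: aluminium canister, diameter 46, 44 mm tall, its top 10 mm a green cap; a steel stud on the cap reaches 60 mm. A connector stub 11 mm thick sticks out along its -x, 22 mm up, to 37 mm from the axis: grip the body across its own y. About 0.25-0.42 kg. Origin: centre of underside, z up. Starts in the green nest, where it belongs.
- cell_yellow: yellow load cell: aluminium canister, diameter 46, 44 mm tall, its top 10 mm a yellow cap; a steel stud on the cap reaches 60 mm. A connector stub 11 mm thick sticks out along its -x, 22 mm up, to 37 mm from the axis: grip the body across its own y. About 0.25-0.42 kg. Origin: centre of underside, z up. Starts on the bench, left or right of the case.
- nest_red: red nest, fixed in the open case (rim 30 mm above bench): square red insert 88 x 88 mm; on it a round lip, 62 mm inside, 70 outside diameter, rim 10 mm above the origin. Parts stand on its floor, 4 mm above the origin. Origin: centre of underside, about 20 mm above bench; z up, x, y along the sides. Four nests, two by two, 105 mm apart, any colour in any quarter.
- nest_blue: blue nest, fixed in the open case (rim 30 mm above bench): square blue insert 88 x 88 mm; on it a round lip, 62 mm inside, 70 outside diameter, rim 10 mm above the origin. Parts stand on its floor, 4 mm above the origin. Origin: centre of underside, about 20 mm above bench; z up, x, y along the sides. Four nests, two by two, 105 mm apart, any colour in any quarter.
- nest_green: green nest, fixed in the open case (rim 30 mm above bench): square green insert 88 x 88 mm; on it a round lip, 62 mm inside, 70 outside diameter, rim 10 mm above the origin. Parts stand on its floor, 4 mm above the origin. Origin: centre of underside, about 20 mm above bench; z up, x, y along the sides. Four nests, two by two, 105 mm apart, any colour in any quarter.
- nest_yellow: yellow nest, fixed in the open case (rim 30 mm above bench): square yellow insert 88 x 88 mm; on it a round lip, 62 mm inside, 70 outside diameter, rim 10 mm above the origin. Parts stand on its floor, 4 mm above the origin. Origin: centre of underside, about 20 mm above bench; z up, x, y along the sides. Four nests, two by two, 105 mm apart, any colour in any quarter.
- film_grip: screw-action film grip, wrongly packed in the yellow nest: round foot, diameter 40, 8 mm high; 14 to 54 mm up a U-shaped aluminium clamp, 44 mm along its x, 26 mm along its y (flat sides: grip across y); black thumbscrew along its -x, 41 mm up, to 38 mm from the axis. 0.18-0.29 kg. Origin: centre of underside, z up. A twin stands in the tray.
- grip_tray: grey grip tray, fixed on the bench left or right of the case: 165 x 84 mm, 14 mm high, walls and floor 3 mm thick, two compartments, each 78 x 78 mm inside, side by side along its x. The one on its +x side holds the film grip's twin, 54 mm tall. Origin: at bench height under the centre of the EMPTY compartment; z up.

How it is judged (in metres and radians):
At the end, for the whole second after the job is handed in: Each load cell stands on the floor of the nest of its own colour, within 12 mm of its centre, and the film grip on the floor of the tray's empty compartment, within 24 mm of its centre each way; all upright (within 5 degrees), at rest and released (horizontal distance between cell_red and nest_red below 0.012 m and z of cell_red in the frame of nest_red below 0.0065 m and angle between each of cell_red, cell_blue, cell_green, cell_yellow, film_grip's own z axis and vertical below 0.08 rad and linear speed of each of cell_red, cell_blue, cell_green, cell_yellow, film_grip below 0.02 m/s and horizontal distance between cell_blue and nest_blue below 0.012 m and z of cell_blue in the frame of nest_blue below 0.0065 m and horizontal distance between cell_green and nest_green below 0.012 m and z of cell_green in the frame of nest_green below 0.0065 m and horizontal distance between cell_yellow and nest_yellow below 0.012 m and z of cell_yellow in the frame of nest_yellow below 0.0065 m and x of film_grip in the frame of grip_tray between -0.024 and 0.024 m and y of film_grip in the frame of grip_tray between -0.024 and 0.024 m and z of film_grip in the frame of grip_tray below 0.006 m); the robot touches nothing.
It fails at once if the green cell, already right, is taken or knocked out of its place (moved more than 20 mm) (distance of cell_green from where it was at the start of the episode above 0.02 m).
It fails at once if a load cell is tipped over (more than 60 degrees) (angle between any of cell_red, cell_blue, cell_green, cell_yellow's own z axis and vertical above 1.05 rad).
It fails at once if a load cell is dropped (moves faster than 0.7 m/s, a fall of about 25 mm, with no finger on it) ((linear speed of cell_red above 0.7 m/s and contact force between cell_red and the fingers below 0.05 N) or (linear speed of cell_blue above 0.7 m/s and contact force between cell_blue and the fingers below 0.05 N) or (linear speed of cell_green above 0.7 m/s and contact force between cell_green and the fingers below 0.05 N) or (linear speed of cell_yellow above 0.7 m/s and contact force between cell_yellow and the fingers below 0.05 N)).
It also fails if it takes over 115 s, if anything falls off the work surface, if the arm or the gripper's body presses on something with over 40 N, if the wrist force passes 120 N, or if a joint passes its speed limit or range.

## Working session

There is one attempt and no reset: what is moved stays moved. The work goes in short steps, Python scripts to look and compute and a tool call to move; the robot and the scene stay as the last step left them, time stands still between calls to the robot, and variables do not carry over. Pictures are saved under pics/ and viewed, about 12 in all and at most 16, crops included, and the job is handed in when it is done.

Besides the shell and the picture viewer there is one more tool, called after "Call:" as name(argument=value, ...), one argument or row to a line, values as JSON. apply_moves: Moves the arm, as the interface text tells. Its arguments: {"type":"object","properties":{"increments":{"type":"array"}},"required":["increments"]}

```bash
mkdir -p pics
cat > h.py <<'E'
import numpy as np, cv2
from cell import status, imaging, env
def cam(n):
    c=imaging.read_camera(n); p=c["pixels"]; f=p.shape[0]/2/np.tan(np.radians(c["fovy"])/2)
    c["K"]=np.array([[f,0,c["cx"]],[0,f,c["cy"]],[0,0,1.]]); c["D"]=np.array(c["distortion"],float)
    c["R"]=np.array(c["R"]); c["t"]=np.array(c["t"]); return c
def save(c,n): cv2.imwrite("pics/"+n,c["pixels"][:,:,::-1])
def ray(c,uv,z):
    uv=np.array(uv,float).reshape(-1,1,2)
    q=cv2.undistortPoints(uv,c["K"],c["D"]).reshape(-1,2)
    d=np.c_[q,np.ones(len(q))]@c["R"]; o=-c["R"].T@c["t"]
    return o+d*((z-o[2])/d[:,2])[:,None]
def proj(c,X):
    r,_=cv2.Rodrigues(c["R"]); return cv2.projectPoints(np.array(X,float).reshape(-1,3),r,c["t"],c["K"],c["D"])[0].reshape(-1,2)
E
python3 - <<'E'
from h import *
s=status.state(); print(s["t"],s["eef_pos"],s["tcp_rot"],s["opening"])
for n in("top","scene"):
    c=cam(n); save(c,n+"0.png"); print(n,-c["R"].T@c["t"],c["K"][0,0])
E
```

```text
0.0 [ 233.98539415 -579.30175834  225.05243259] [3.02451603 1.56966942 1.83751507] 1.0028547780184383
top [ 520.09217134  -26.9805089  1017.02440491] 410.55335183311064
scene [1077.06464023   91.06739174  902.00468424] 392.64776708550573
```

View pics/top0.png

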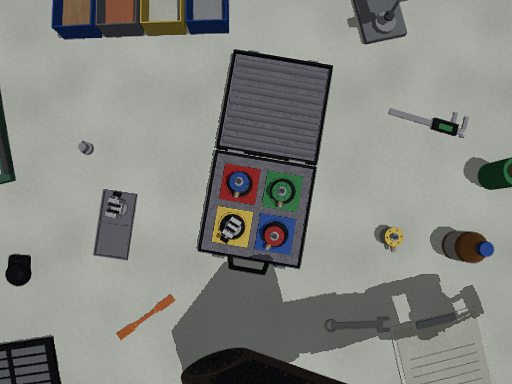

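View pics/scene0.png

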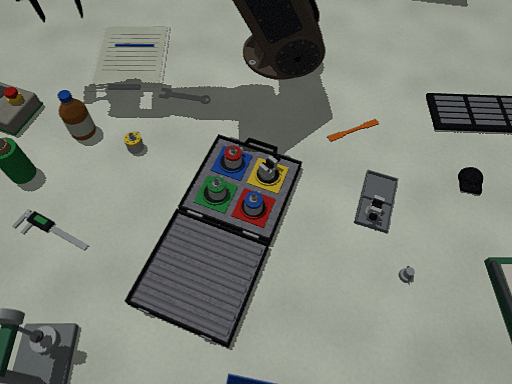

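```bash
cat >> h.py <<'E'
HUE={"red":[(0,8),(172,180)],"blue":[(105,125)],"green":[(50,85)],"yellow":[(20,32)]}
def mask(c,col,smin=110,vmin=60):
    h=cv2.cvtColor(c["pixels"],cv2.COLOR_RGB2HSV); m=0
    for a,b in HUE[col]: m=m|((h[...,0]>=a)&(h[...,0]<=b))
    return (m&(h[...,1]>=smin)&(h[...,2]>=vmin)).astype(np.uint8)
def blobs(m,amin=25):
    n,l,s,ce=cv2.connectedComponentsWithStats(m)
    return [(s[i,4],ce[i],s[i,:4],l==i) for i in range(1,n) if s[i,4]>=amin]
E
python3 - <<'E'
from h import *
c=cam("top")
for col in HUE:
    for a,ce,bb,m in blobs(mask(c,col)):
        if not(180<ce[0]<420 and 150<ce[1]<270): continue
        cn=max(cv2.findContours(m.astype(np.uint8),0,2)[0],key=cv2.contourArea)
        r=cv2.minAreaRect(cn); big=a>400
        w=ray(c,cv2.boxPoints(r),22 if big else 64)
        print(col,a,ce.round(1),"ctr",ray(c,[r[0]],22 if big else 68)[0].round(1),"sides",np.linalg.norm(np.diff(w[:3],axis=0),axis=1).round(1),"yaw",np.degrees(np.arctan2(*(w[1]-w[0])[1::-1])).round(1))
p=c["pixels"][:,:,::-1]
f=lambda x,y,w,h,k:cv2.resize(p[y:y+h,x:x+w],None,fx=k,fy=k,interpolation=2)
a=f(200,150,120,110,5)
b=np.vstack([f(88,184,55,80,4)[:320],f(368,215,55,40,4)])
H=max(len(a),len(b)); pad=lambda q:cv2.copyMakeBorder(q,0,H-len(q),0,0,0)
cv2.imwrite("pics/crop.png",np.hstack([pad(a),pad(b)])[:600,:800+20])
h=cv2.cvtColor(c["pixels"],cv2.COLOR_RGB2HSV)
print(h[245,110],h[210,100],h[205,115])
E
```

```text
red 803 [239.7 183.8] ctr [608.4  23.2  22. ] sides [87.9 88.3] yaw -10.4
red 243 [273.8 235.6] ctr [482.7 -55.5  68. ] sides [44.  43.9] yaw -91.2
blue 233 [238.6 181.4] ctr [609.4  22.8  68. ] sides [44.4 44.4] yaw -91.3
blue 795 [275.1 233.3] ctr [485.4 -59.9  22. ] sides [88.1 88.4] yaw -10.7
green 692 [283.  190.3] ctr [588.6 -79.9  22. ] sides [87.3 86.9] yaw -10.7
green 212 [281.2 191.1] ctr [585.1 -76.4  68. ] sides [44.3 42. ] yaw -91.2
yellow 794 [232.6 225.7] ctr [505.3  42.9  22. ] sides [88.7 88.2] yaw -10.4
yellow 217 [392.8 236.5] ctr [ 472.8 -332.2   68. ] sides [42.4 41.8] yaw -91.4
[116  19  95] [120  16  78] [45 30 17]
```

View pics/crop.png

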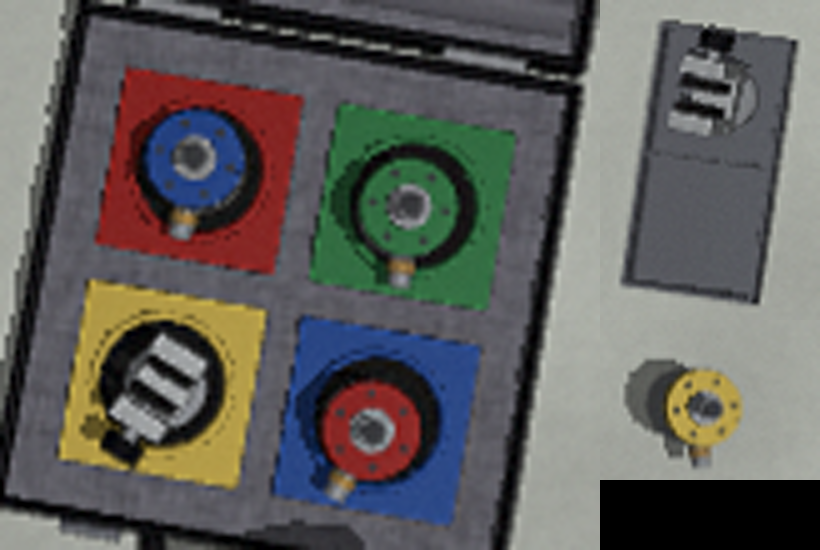

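```bash
cat >> h.py <<'E'
from scipy.spatial.transform import Rotation as Ro
def tool():
    s=status.state(); return np.array(s["eef_pos"]),Ro.from_euler("xyz",s["tcp_rot"]).as_matrix(),s
def plan(xyz,jaw=None,grasp=True):
    """print tool-axis shifts to bring grasp point to xyz, jaw dir (deg, mod 180); turn first, then shift"""
    p,R,s=tool(); cur=np.degrees(np.arctan2(R[1,2],R[0,2])); turn=0
    if jaw is not None:
        dyaw=(jaw-cur+90)%180-90; turn=-dyaw  # tool x is down
        R=R@Ro.from_rotvec([np.radians(turn),0,0]).as_matrix()
    g=np.array(xyz,float)-p; sh=R.T@g
    if grasp: sh[0]+=8
    print("tgt",np.round(xyz,1),"jaw now %.1f turn %.1f shift"%(cur,turn),sh.round(1),"j6 %.2f t %.1f tcp"%(s["joints"][5],s["t"]),p.round(1),"tilt",R[:,0].round(3))
E
python3 - <<'E'
from h import *
c=cam("top")
for n,ctr,st,zs in(("blue",(609.4,22.8),(236.6,195),48),("red",(482.7,-55.5),(268.4,247),48),("grip",ray(c,[(231.4,227)],78)[0][:2],(224.6,239.4),67),("yellow",ray(c,[(392.8,236.2)],44)[0][:2],(393.75,248.75),24)):
    q=ray(c,[st],zs)[0][:2]; d=q-ctr; print(n,np.round(ctr,1),np.linalg.norm(d).round(1),"stubdir",np.degrees(np.arctan2(d[1],d[0])).round(1))
b=[(628+0,285),(758,302),(797,40),(660,22)]
w=ray(c,[((x-600)/4+88,y/4+184) for x,y in b],14); print("tray",w.round(1),np.linalg.norm(np.diff(w,axis=0),axis=1))
m=(w[0]+w[1])/2; u=(w[2]+w[3])/2-m; L=np.linalg.norm(u); u/=L; print("empty ctr",m+u*(42),"yaw",np.degrees(np.arctan2(u[1],u[0])))
w=cam("wrist"); p,R,s=tool(); print("wrist in tool",R.T@(-w["R"].T@w["t"]-p),"view",R.T@w["R"][2],"imgx",R.T@w["R"][0],w["K"][0,0])
plan((480,-20,330),-40)
plan((480,-20,330),80)
E
```

```text
blue [609.4  22.8] 30.7 stubdir 168.4
red [482.7 -55.5] 30.0 stubdir 156.3
grip [504.5  40.5] 33.1 stubdir 149.1
yellow [ 473.6 -339.6] 32.2 stubdir -166.2
tray [[440.4 383.   14. ]
 [428.9 301.7  14. ]
 [589.2 276.2  14. ]
 [602.3 362.2  14. ]] [ 82.08190161 162.32129375  87.03368197]
empty ctr [476.22723662 336.36192615  14.        ] yaw -8.169703946192167
wrist in tool [-159.2968959    74.8638444     0.90429663] view [ 9.63950014e-01 -2.66081916e-01 -8.85429133e-04] imgx [ 8.13787565e-04 -3.79500581e-04  9.99999597e-01] 271.9934697577052
tgt [480 -20 330] jaw now -68.0 turn -28.0 shift [ -96.4  586.7 -171.2] j6 -0.11 t 0.2 tcp [ 234.  -579.4  225.4] tilt [-0.  0. -1.]
tgt [480 -20 330] jaw now -68.0 turn 32.0 shift [ -96.4  145.1 -593.7] j6 -0.11 t 0.2 tcp [ 234.  -579.4  225.4] tilt [-0.  0. -1.]
```

Call:
apply_moves(
  increments=[
    [0, -5, 0, 0, -8.5],
    [0, 0, 0, 0, -8.5],
    [0, 0, 0, 0, -8.5],
    [0, 0, 0, 0, -8.5],
    [0, 0, 0, 0, -8.5],
    [0, 0, 0, 0, -8.5],
    [0, 0, 0, 0, -8.5],
    [0, 0, 0, 0, -8.5],
    [0, 0, 0, 0, -8.5],
    [0, 0, 0, 0, -8.5],
  ],
)

```text
t: 1.25
eef_pos: [234.0, -579.5, 230.6]
tcp_rot: [1.53, 1.571, 1.832]
ft_force: [0.1, 0.4, -0.1]
opening: 1.002
```

```bash
python3 -c "
from h import *
plan((520,0,230),59,False);plan((520,0,230),None,False)"
```

```text
tgt [520   0 230] jaw now 17.3 turn -41.7 shift [6.00e-01 5.33e+01 6.44e+02] j6 -1.60 t 1.2 tcp [ 234.  -579.5  230.6] tilt [-0.  0. -1.]
tgt [520   0 230] jaw now 17.3 turn 0.0 shift [  0.6 467.9 445.7] j6 -1.60 t 1.2 tcp [ 234.  -579.5  230.6] tilt [-0.  0. -1.]
```

Sign confirmed. Translate (0, 468, 446) over 16 rows, then turn -42.

Call:
apply_moves(
  increments=[
    [0, 0, 28, 27, 0],
    [0, 0, 30, 28, 0],
    [0, 0, 30, 28, 0],
    [0, 0, 30, 28, 0],
    [0, 0, 30, 28, 0],
    [0, 0, 30, 28, 0],
    [0, 0, 30, 28, 0],
    [0, 0, 30, 28, 0],
    [0, 0, 30, 28, 0],
    [0, 0, 30, 28, 0],
  ],
)

```text
t: 2.25
eef_pos: [414.2, -211.5, 230.8]
tcp_rot: [-1.027, 1.57, -0.731]
ft_force: [0.5, 0.0, -0.3]
opening: 0.998
```

Call:
apply_moves(
  increments=[
    [0, 0, 30, 28, 0],
    [0, 0, 30, 28, 0],
    [0, 0, 30, 28, 0],
    [0, 0, 30, 28, 0],
    [0, 0, 30, 28, 0],
    [0, 0, 20, 27, 0],
    [0, 0, 0, 0, -8.4],
    [0, 0, 0, 0, -8.4],
    [0, 0, 0, 0, -8.4],
    [0, 0, 0, 0, -8.4],
  ],
)

```text
t: 3.25
eef_pos: [523.8, -1.5, 230.6]
tcp_rot: [2.992, 1.571, -2.402]
ft_force: [1.0, 0.0, 0.6]
opening: 1.001
```

Run:
```python
from h import *
c=cam("wrist"); save(c,"w1.png")
plan((504.5,40.5,100),59)
```

```text
tgt [504.5  40.5 100. ] jaw now 51.5 turn -7.5 shift [138.6  38.2  26.1] j6 -1.03 t 3.3 tcp [523.8  -1.6 230.6] tilt [-0. -0. -1.]
```

View pics/w1.png

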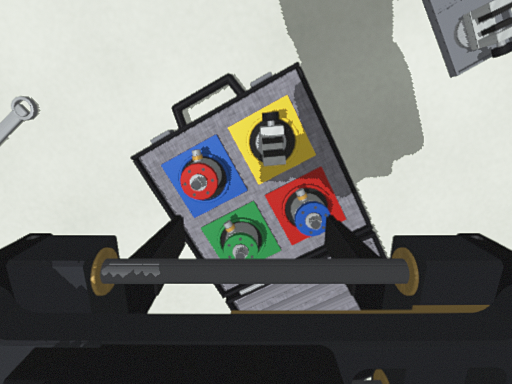

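```bash
cat > m.py <<'E'
from h import *
def caps(c,zc=68):
    o={}
    for col in HUE:
        for a,ce,bb,m in blobs(mask(c,col),60):
            cn=max(cv2.findContours(m.astype(np.uint8),0,1)[0],key=cv2.contourArea); r=cv2.minAreaRect(cn)
            for z in (22,zc):
                w=ray(c,cv2.boxPoints(r),z); sd=np.linalg.norm(np.diff(w[:3],axis=0),axis=1)
                if abs(sd-(88 if z==22 else 44)).max()<10: print(col,a,ce.round(0),"z",z,ray(c,[r[0]],z)[0].round(1),sd.round(0))
E
python3 - <<'E'
from m import *
c=cam("wrist"); caps(c)
p=c["pixels"][:,:,::-1][85:275,150:350]; cv2.imwrite("pics/w1c.png",cv2.resize(p,None,fx=4,fy=4,interpolation=2)[:600])
p=c["pixels"][:,:,::-1][85:235,155:355]; cv2.imwrite("pics/w1c.png",cv2.resize(p,None,fx=4,fy=4,interpolation=2))
E
```

```text
red 814 [199. 180.] z 68 [482.5 -55.1  68. ] [43. 45.]
red 1910 [302. 201.] z 22 [609.   23.3  22. ] [87. 87.]
blue 2318 [205. 175.] z 22 [485.4 -60.9  22. ] [88. 87.]
blue 675 [310. 218.] z 68 [607.9  22.2  68. ] [46. 43.]
green 2095 [241. 234.] z 22 [589. -81.  22.] [90. 87.]
yellow 2667 [272. 140.] z 22 [505.2  44.2  22. ] [88. 88.]
```

View pics/w1c.png

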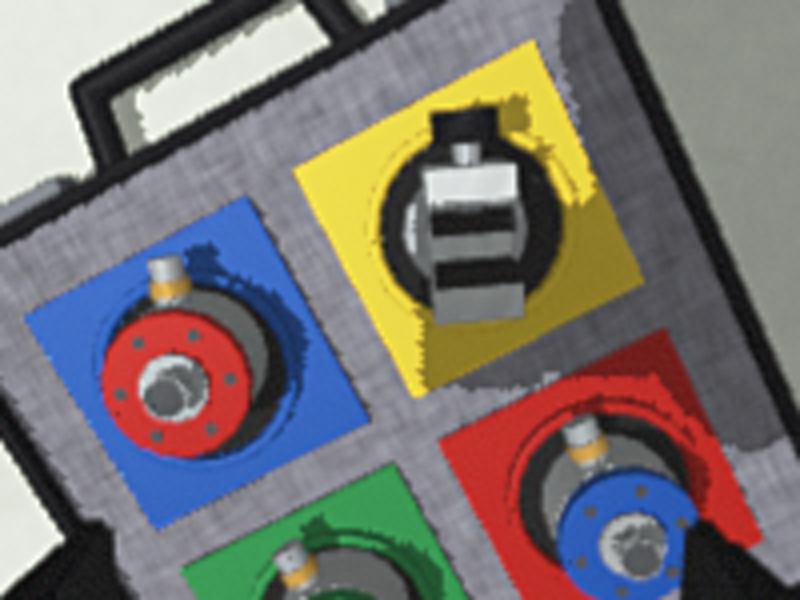

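Run:
```python
from h import *
c=cam("wrist"); q=lambda L,z: ray(c,[(x/4+155,y/4+85) for x,y in L],z)
w=q([(427,168),(435,290),(522,288),(517,165)],78); print(w.round(1),np.linalg.norm(np.diff(w,axis=0),axis=1), w.mean(0))
d=(w[0]+w[3])/2-(w[1]+w[2])/2; print("grip -x",np.degrees(np.arctan2(d[1],d[0])))
s=q([(465,110)],65)[0]; d=s-w.mean(0); print("screw",s,np.hypot(d[0],d[1]),np.degrees(np.arctan2(d[1],d[0])))
for n,ctr,st in(("red",(482.5,-55.3),(166,262)),("blue",(608.6,22.5),(580,430))):
  for z in(46,51):
    d=q([st],z)[0][:2]-ctr; print(n,z,np.linalg.norm(d),np.degrees(np.arctan2(d[1],d[0])))
```

```text
[[480.8  43.8  78. ]
 [508.9  24.1  78. ]
 [524.3  43.9  78. ]
 [496.1  63.8  78. ]] [34.34578473 25.03883543 34.58311309] [502.53040718  43.90598866  78.        ]
grip -x 144.8471920982183
screw [475.6760411   62.45031569  65.        ] 32.63508912666722 145.3729169890371
red 46 34.42914806362935 150.02197417032332
red 51 34.88575174519529 148.14536858499
blue 46 29.989917376805536 165.6435346242989
blue 51 31.64602606946361 166.00059940580175
```

```bash
python3 -c "
from h import *
plan((506.5,41,62),55)"
```

```text
tgt [506.5  41.   62. ] jaw now 50.4 turn -4.6 shift [176.6  38.6  25. ] j6 -1.01 t 3.4 tcp [523.8  -1.6 230.6] tilt [-0. -0. -1.]
```

Call:
apply_moves(
  increments=[
    [0, 0, 0, 0, -4.6],
    [0, 0, 20, 13, 0],
    [0, 10, 18.6, 12, 0],
    [0, 35, 0, 0, 0],
    [0, 35, 0, 0, 0],
    [0, 35, 0, 0, 0],
    [0, 30, 0, 0, 0],
    [0, 20, 0, 0, 0],
    [0, 12, 0, 0, 0],
    [0, 0, 0, 0, 0],
  ],
)

```text
t: 4.4
eef_pos: [506.0, 40.9, 52.6]
tcp_rot: [2.176, 1.569, 3.136]
ft_force: [-0.3, -0.5, 0.7]
opening: 0.998
```

```bash
python3 -c "
from h import *
plan((506.5,41,60),55); save(cam('wrist'),'w2.png')"
```

```text
tgt [506.5  41.   60. ] jaw now 55.0 turn 0.0 shift [ 0.6 -0.3  0.4] j6 -1.01 t 4.4 tcp [506.   40.9  52.6] tilt [-0.002  0.    -1.   ]
```

View pics/w2.png

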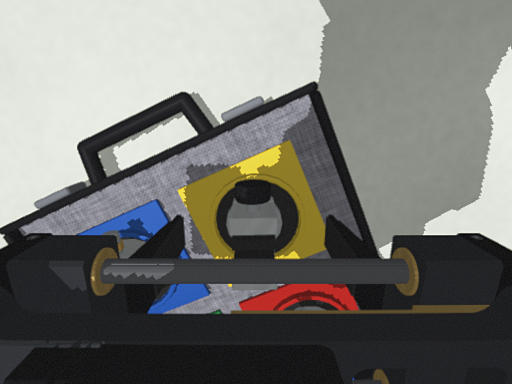

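The grip (screw at (252,190)) is centred between the jaws, which stand at x≈180 and 340. Close and lift.

Call:
apply_moves(
  increments=[
    [1, 0, 0, 0, 0],
    [1, 0, 0, 0, 0],
    [1, 0, 0, 0, 0],
    [1, 0, 0, 0, 0],
    [1, 0, 0, 0, 0],
    [1, 0, 0, 0, 0],
    [1, 0, 0, 0, 0],
    [1, 0, 0, 0, 0],
    [1, 0, 0, 0, 0],
    [1, -5, 0, 0, 0],
  ],
)

```text
t: 5.45
eef_pos: [506.1, 40.9, 58.3]
tcp_rot: [2.196, 1.57, -3.124]
ft_force: [0.8, -0.7, -1.7]
opening: 0.269
```

Call:
apply_moves(
  increments=[
    [1, -15, 0, 0, 0],
    [1, -20, 0, 0, 0],
    [1, -20, 0, 0, 0],
    [1, -20, 0, 0, 0],
    [1, -20, 0, 0, 0],
    [1, 0, 0, 0, 0],
  ],
)

```text
t: 6.05
eef_pos: [507.3, 40.9, 155.8]
tcp_rot: [-1.032, 1.567, -0.068]
ft_force: [0.4, -0.0, -2.2]
opening: 0.265
```

Run:
```python
from h import *
s=status.state();print(s["opening"],s["ft_force"])
plan((476,336.5,150)); plan((476,336.5,150),83); plan((476,336.5,150),None)
```

```text
0.2649261919568594 [ 0.41086199 -0.04131953 -2.20057772]
tgt [476.  336.5 150. ] jaw now 55.2 turn 0.0 shift [ 13.6 194.4 224.8] j6 -1.01 t 6.0 tcp [507.3  40.9 155.8] tilt [ 0.004 -0.    -1.   ]
tgt [476.  336.5 150. ] jaw now 55.2 turn -27.8 shift [ 13.6  67.1 289.6] j6 -1.01 t 6.0 tcp [507.3  40.9 155.8] tilt [ 0.004 -0.    -1.   ]
tgt [476.  336.5 150. ] jaw now 55.2 turn 0.0 shift [ 13.6 194.4 224.8] j6 -1.01 t 6.0 tcp [507.3  40.9 155.8] tilt [ 0.004 -0.    -1.   ]
```

Call:
apply_moves(
  increments=[
    [1, 0, 0, 0, -7],
    [1, 0, 0, 0, -7],
    [1, 0, 0, 0, -7],
    [1, 0, 0, 0, -6],
    [1, 0, 6, 25, 0],
    [1, 0, 9, 40, 0],
    [1, 0, 9, 40, 0],
    [1, 0, 9, 40, 0],
    [1, 0, 9, 40, 0],
    [1, 0, 9, 40, 0],
  ],
)

```text
t: 7.05
eef_pos: [485.7, 272.3, 152.5]
tcp_rot: [2.176, 1.569, -2.673]
ft_force: [1.2, 0.0, -2.3]
opening: 0.268
```

Call:
apply_moves(
  increments=[
    [1, 0, 9, 38, 0],
    [1, 0, 8, 20, 0],
    [1, 0, 5, 8, 0],
    [1, 0, 0, 0, 0],
  ],
)

```text
t: 7.45
eef_pos: [472.8, 339.4, 152.6]
tcp_rot: [2.293, 1.569, -2.554]
ft_force: [0.3, -0.8, -1.3]
opening: 0.27
```

Run:
```python
from h import *
plan((476,336.5,41),82); c=cam("wrist"); save(c,"w3.png")
m=(476.2,336.4); a=np.radians(-8.2); u=np.array([np.cos(a),np.sin(a)]); v=np.array([-u[1],u[0]])
for z in(14,3): print([proj(c,[*(m+i*39*u+j*39*v),z])[0].round(0).tolist() for i,j in((-1,-1),(-1,1),(1,1),(1,-1))])
```

```text
tgt [476.  336.5  41. ] jaw now 82.3 turn 0.3 shift [119.6  -3.7  -2.4] j6 -0.93 t 7.5 tcp [472.8 339.4 152.6] tilt [-0.001 -0.001 -1.   ]
[[217.0, 153.0], [289.0, 153.0], [286.0, 220.0], [219.0, 219.0]]
[[219.0, 151.0], [287.0, 152.0], [285.0, 217.0], [220.0, 216.0]]
```

View pics/w3.png

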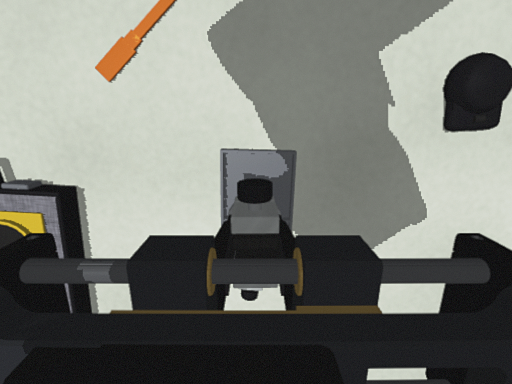

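Call:
apply_moves(
  increments=[
    [1, 20, -3.7, 2.6, 0],
    [1, 25, 0, 0, 0],
    [1, 25, 0, 0, 0],
    [1, 20, 0, 0, 0],
    [1, 15, 0, 0, 0],
    [1, 8, 0, 0, 0],
    [1, 5, 0, 0, 0],
    [1, 2, 0, 0, 0],
    [1, 0, 0, 0, 0],
  ],
)

```text
t: 8.4
eef_pos: [477.9, 341.0, 33.9]
tcp_rot: [-1.126, 1.57, 0.308]
ft_force: [0.6, 0.3, -1.9]
opening: 0.269
```

Run:
```python
from h import *
plan((477,341,40)); print(status.state()["ft_force"]); c=cam("wrist");save(c,"w4.png"); c=cam("top"); save(c,"t4.png")
p=c["pixels"][184:264,60:180,::-1]; cv2.imwrite("pics/t4c.png",cv2.resize(p,None,fx=5,fy=5))
```

```text
tgt [477 341  40] jaw now 82.2 turn 0.0 shift [ 1.9  0.9 -0.2] j6 -0.93 t 8.4 tcp [477.9 341.   33.9] tilt [ 0.  0. -1.]
[ 0.58424625  0.28400382 -1.90063401]
```

View pics/w4.png

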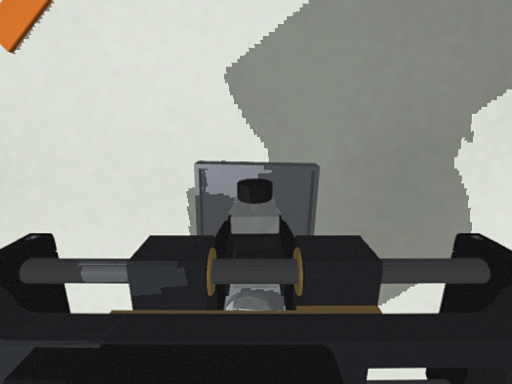

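Call:
apply_moves(
  increments=[
    [1, 1.3, 0, 0, 0],
    [1, 0.7, 0, 0, 0],
    [0.5, 0, 0, 0, 0],
    [0, 0, 0, 0, 0],
    [0, 0, 0, 0, 0],
    [0, 0, 0, 0, 0],
    [0, -15, 0, 0, 0],
    [0, -30, 0, 0, 0],
    [0, -40, 0, 0, 0],
    [0, -40, 0, 0, 0],
  ],
)

```text
t: 9.5
eef_pos: [477.4, 341.1, 157.6]
tcp_rot: [2.275, 1.57, -2.573]
ft_force: [0.7, 0.0, -0.2]
opening: 0.884
```

Run:
```python
from h import *
plan((482.5,-55.3,150),59);plan((482.5,-55.3,150))
```

```text
tgt [482.5 -55.3 150. ] jaw now 82.2 turn 23.2 shift [  15.9 -208.6 -337.1] j6 -0.93 t 9.5 tcp [477.4 341.1 157.6] tilt [-0.001 -0.001 -1.   ]
tgt [482.5 -55.3 150. ] jaw now 82.2 turn 0.0 shift [  15.9  -59.  -392. ] j6 -0.93 t 9.5 tcp [477.4 341.1 157.6] tilt [-0.001 -0.001 -1.   ]
```

Call:
apply_moves(
  increments=[
    [0, 0, -3, -20, 0],
    [0, 0, -6, -40, 0],
    [0, 0, -6, -40, 0],
    [0, 0, -6, -40, 0],
    [0, 0, -6, -40, 0],
    [0, 0, -6, -40, 0],
    [0, 0, -6, -40, 0],
    [0, 0, -6, -40, 0],
    [0, 0, -6, -40, 0],
    [0, 0, -6, -40, 0],
  ],
)

```text
t: 10.5
eef_pos: [482.3, -44.6, 156.7]
tcp_rot: [-1.901, 1.571, -0.466]
ft_force: [0.8, -0.4, 0.4]
opening: 0.997
```

Call:
apply_moves(
  increments=[
    [0, 0, -2, -12, 0],
    [0, 0, 0, 0, 7.4],
    [0, 0, 0, 0, 7.4],
    [0, 0, 0, 0, 7.4],
    [0, 0, 0, 0, 0],
  ],
)

```text
t: 11.0
eef_pos: [482.8, -54.8, 156.6]
tcp_rot: [1.943, 1.571, 2.988]
ft_force: [0.4, 0.2, -0.8]
opening: 1.004
```

Run:
```python
from m import *
plan((482.5,-55.3,53),60);c=cam("wrist"); caps(c)
p=c["pixels"][100:300,130:380,::-1]; cv2.imwrite("pics/w5.png",cv2.resize(p,None,fx=3,fy=3,interpolation=2))
t=cam("top"); print(cv2.imwrite("pics/t5.png",cv2.resize(t["pixels"][184:264,60:180,::-1],None,fx=5,fy=5)))
```

```text
tgt [482.5 -55.3  53. ] jaw now 59.9 turn -0.1 shift [111.6   0.   -0.6] j6 -1.29 t 11.0 tcp [482.8 -54.8 156.6] tilt [-0.  0. -1.]
red 1260 [253. 195.] z 68 [481.8 -56.3  68. ] [44. 44.]
blue 3510 [252. 187.] z 22 [484.7 -60.7  22. ] [87. 88.]
yellow 4200 [343. 156.] z 22 [504.8  45.1  22. ] [89. 89.]
True
```

View pics/w5.png

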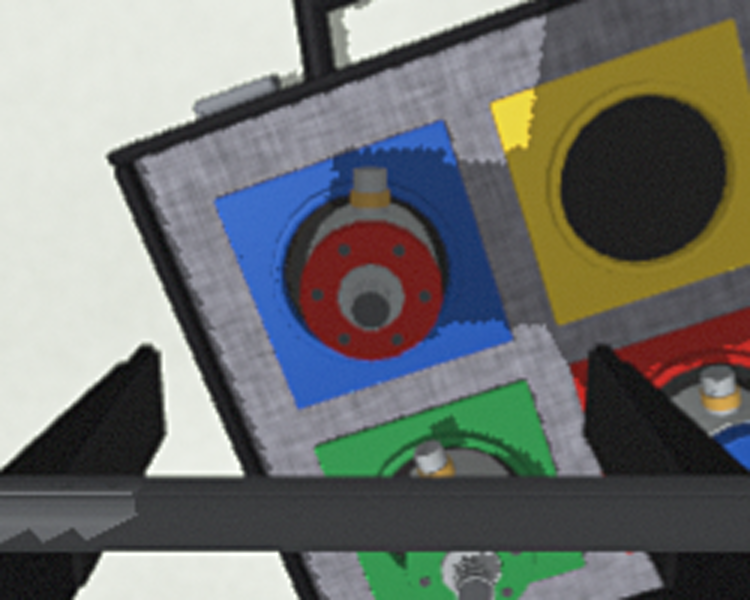

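View pics/t5.png

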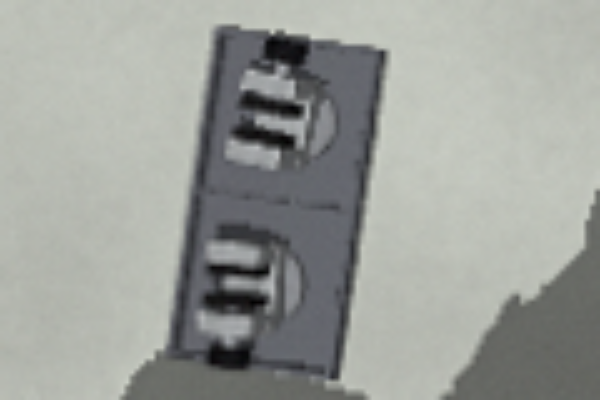

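Call:
apply_moves(
  increments=[
    [0, 20, 0, 0, 0],
    [0, 30, 0, 0, 0],
    [0, 30, 0, 0, 0],
    [0, 20, 0, 0, 0],
    [0, 11, 0, 0, 0],
    [1, 0, 0, 0, 0],
    [1, 0, 0, 0, 0],
    [1, 0, 0, 0, 0],
    [1, 0, 0, 0, 0],
    [1, 0, 0, 0, 0],
  ],
)

```text
t: 12.1
eef_pos: [483.1, -55.2, 46.2]
tcp_rot: [-1.366, 1.57, -0.318]
ft_force: [-0.5, -0.5, 0.8]
opening: 0.636
```

Call:
apply_moves(
  increments=[
    [1, 0, 0, 0, 0],
    [1, 0, 0, 0, 0],
    [1, -3, 0, 0, 0],
    [1, -10, 0, 0, 0],
    [1, -20, 0, 0, 0],
    [1, -20, 0, 0, 0],
    [1, -20, 0, 0, 0],
    [1, 0, 0, 0, 0],
  ],
)

```text
t: 12.9
eef_pos: [483.7, -55.3, 121.0]
tcp_rot: [-1.314, 1.567, -0.267]
ft_force: [-0.5, -0.3, -3.6]
opening: 0.472
```

Run:
```python
from m import *
print(status.state()["opening"],status.state()["ft_force"])
plan((505,43.7,53)); c=cam("wrist"); save(c,"w6.png")
```

```text
0.47171810376957607 [-0.46936831 -0.32655507 -3.56471695]
tgt [505.   43.7  53. ] jaw now 60.0 turn 0.0 shift [75.9 31.3 96.3] j6 -1.30 t 12.9 tcp [483.7 -55.3 121. ] tilt [ 0.004 -0.001 -1.   ]
```

View pics/w6.png

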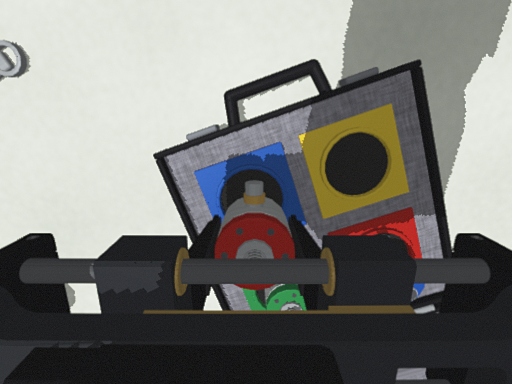

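Call:
apply_moves(
  increments=[
    [1, 0, 5, 15, 0],
    [1, 0, 8, 26, 0],
    [1, 0, 8, 26, 0],
    [1, 0, 7, 20, 0],
    [1, 0, 3.3, 9.3, 0],
    [1, 15, 0, 0, 0],
    [1, 25, 0, 0, 0],
    [1, 20, 0, 0, 0],
    [1, 10, 0, 0, 0],
    [1, 0, 0, 0, 0],
  ],
)

```text
t: 13.95
eef_pos: [503.2, 43.6, 47.3]
tcp_rot: [2.097, 1.568, -3.14]
ft_force: [0.7, 0.4, -3.8]
opening: 0.475
```

Run:
```python
from m import *
plan((505,43.7,54)); print(status.state()["ft_force"])
```

```text
tgt [505.   43.7  54. ] jaw now 60.0 turn 0.0 shift [ 1.3 -1.5  1. ] j6 -1.09 t 13.9 tcp [503.2  43.6  47.3] tilt [-0.003 -0.    -1.   ]
[ 0.67178904  0.43829147 -3.82231035]
```

Call:
apply_moves(
  increments=[
    [1, 1, -1, 1, 0],
    [1, 0.7, 0, 0, 0],
    [1, 0, 0, 0, 0],
    [0.6, 0, 0, 0, 0],
    [0, 0, 0, 0, 0],
    [0, 0, 0, 0, 0],
    [0, 0, 0, 0, 0],
    [0, 0, 0, 0, 0],
    [0, -20, 0, 0, 0],
    [0, -30, 0, 0, 0],
  ],
)

```text
t: 14.95
eef_pos: [504.5, 44.2, 96.4]
tcp_rot: [2.09, 1.568, 3.137]
ft_force: [-0.1, -0.2, 0.7]
opening: 0.92
```

Call:
apply_moves(
  increments=[
    [0, -30, 0, 0, 0],
    [0, -30, 0, 0, 0],
    [0, 0, 0, 0, 0],
  ],
)

```text
t: 15.25
eef_pos: [506.6, 44.2, 160.3]
tcp_rot: [-1.11, 1.565, -0.063]
ft_force: [0.7, 0.0, -0.5]
opening: 1.0
```

Run:
```python
from m import *
plan((608.4,22.5,155),76); c=cam("wrist"); save(c,"w7.png"); caps(c); caps(cam("top"))
```

```text
tgt [608.4  22.5 155. ] jaw now 60.0 turn -16.0 shift [  13.9 -104.     3.5] j6 -1.09 t 15.2 tcp [506.6  44.2 160.3] tilt [ 0.006 -0.    -1.   ]
red 1209 [254. 192.] z 68 [504.5  44.8  68. ] [44. 44.]
blue 2940 [169. 203.] z 22 [485.2 -61.5  22. ] [93. 88.]
yellow 3461 [253. 179.] z 22 [505.2  42.9  22. ] [88. 88.]
red 763 [239. 183.] z 22 [608.4  23.2  22. ] [88. 88.]
blue 237 [239. 181.] z 68 [609.4  22.8  68. ] [44. 44.]
blue 639 [279. 232.] z 22 [485.4 -59.9  22. ] [88. 88.]
green 747 [282. 190.] z 22 [588.6 -79.9  22. ] [87. 87.]
green 212 [281. 191.] z 68 [585.1 -76.4  68. ] [44. 42.]
yellow 220 [393. 237.] z 68 [ 472.8 -332.2   68. ] [42. 42.]
```

Red stands centred in the yellow nest. On to the blue cell; turn, then shift.

Call:
apply_moves(
  increments=[
    [0, 0, 0, 0, -8],
    [0, 0, 0, 0, -8],
    [0, 0, -15, 0, 0],
    [0, 0, -30, 1, 0],
    [0, 0, -30, 1, 0],
    [0, 0, -20, 1, 0],
    [0, 0, -9, 0.5, 0],
    [0, 0, 0, 0, 0],
  ],
)

```text
t: 16.15
eef_pos: [607.0, 22.3, 155.5]
tcp_rot: [1.769, 1.569, 3.094]
ft_force: [-1.3, 0.2, -0.2]
opening: 0.997
```

Run:
```python
from m import *
plan((608.4,22.5,53),76);c=cam("wrist"); caps(c)
p=c["pixels"][100:300,130:380,::-1]; cv2.imwrite("pics/w8.png",cv2.resize(p,None,fx=3,fy=3,interpolation=2))
```

```text
tgt [608.4  22.5  53. ] jaw now 76.0 turn -0.0 shift [110.5  -1.5   0.6] j6 -1.40 t 16.1 tcp [607.   22.3 155.5] tilt [-0.002  0.    -1.   ]
red 1805 [251.  81.] z 68 [506.2  43.7  68. ] [44. 45.]
red 3380 [255. 181.] z 22 [607.8  22.8  22. ] [88. 88.]
blue 5021 [148.  90.] z 22 [484.  -61.9  22. ] [89. 91.]
blue 1255 [256. 199.] z 68 [609.3  22.7  68. ] [43. 45.]
green 4204 [161. 189.] z 22 [587.7 -81.7  22. ] [91. 88.]
yellow 4948 [250.  85.] z 22 [504.3  43.2  22. ] [88. 88.]
```

View pics/w8.png

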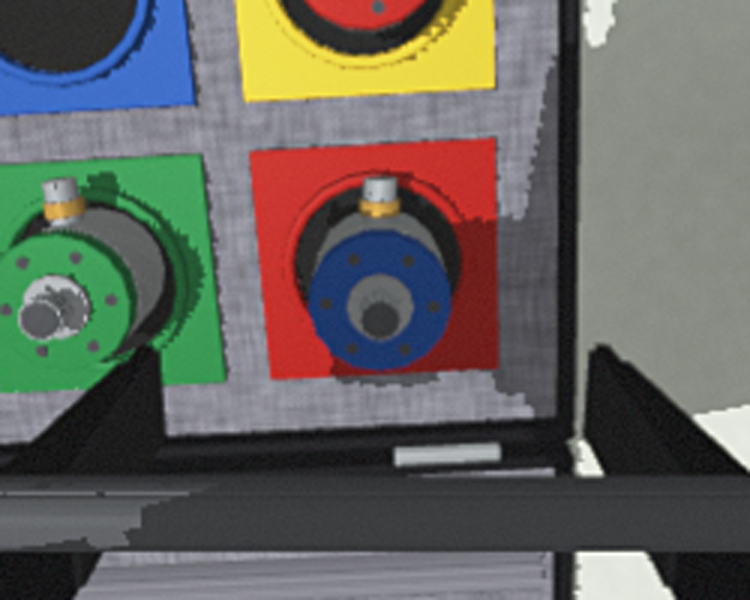

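Call:
apply_moves(
  increments=[
    [0, 20, -2, 0.6, 0],
    [0, 30, 0, 0, 0],
    [0, 30, 0, 0, 0],
    [0, 20, 0, 0, 0],
    [0, 10, 0, 0, 0],
    [1, 0, 0, 0, 0],
    [1, 0, 0, 0, 0],
    [1, 0, 0, 0, 0],
    [1, 0, 0, 0, 0],
    [1, 0, 0, 0, 0],
  ],
)

```text
t: 17.2
eef_pos: [609.3, 22.6, 47.6]
tcp_rot: [-1.483, 1.57, -0.157]
ft_force: [0.3, -0.5, 0.8]
opening: 0.638
```

Call:
apply_moves(
  increments=[
    [1, 0, 0, 0, 0],
    [1, 0, 0, 0, 0],
    [1, -3, 0, 0, 0],
    [1, -10, 0, 0, 0],
    [1, -20, 0, 0, 0],
    [1, -25, 0, 0, 0],
    [1, -25, 0, 0, 0],
    [1, -20, 0, 0, 0],
    [1, 0, 0, 0, 0],
  ],
)

```text
t: 18.1
eef_pos: [610.1, 22.5, 152.9]
tcp_rot: [-1.431, 1.566, -0.105]
ft_force: [-0.1, -0.5, -4.1]
opening: 0.476
```

Run:
```python
from m import *
print(status.state()["opening"],status.state()["ft_force"])
plan((485.2,-60.3,55))
```

```text
0.4762611940419488 [-0.13057639 -0.45710859 -4.09529871]
tgt [485.2 -60.3  55. ] jaw now 76.0 turn 0.0 shift [ 105.4  101.6 -110.6] j6 -1.40 t 18.1 tcp [610.1  22.5 152.9] tilt [ 0.005 -0.    -1.   ]
```

Call:
apply_moves(
  increments=[
    [1, 0, 10, -11, 0],
    [1, 0, 20, -22, 0],
    [1, 0, 25, -27, 0],
    [1, 0, 22, -24, 0],
    [1, 0, 16, -18, 0],
    [1, 0, 8.6, -8.6, 0],
    [1, 20, 0, 0, 0],
    [1, 25, 0, 0, 0],
    [1, 20, 0, 0, 0],
    [1, 15, 0, 0, 0],
  ],
)

```text
t: 19.1
eef_pos: [483.6, -59.9, 68.3]
tcp_rot: [1.598, 1.57, 2.925]
ft_force: [0.1, -1.3, -3.6]
opening: 0.472
```

Run:
```python
from m import *
plan((485.2,-60.3,55.5)); caps(cam("wrist"),56+32)
```

```text
tgt [485.2 -60.3  55.5] jaw now 76.0 turn 0.0 shift [20.8 -1.6  0. ] j6 -1.59 t 19.1 tcp [483.6 -59.9  68.3] tilt [-0.001  0.    -1.   ]
```

Call:
apply_moves(
  increments=[
    [1, 8, -1.5, 0, 0],
    [1, 7, 0, 0, 0],
    [1, 4, 0, 0, 0],
    [1, 0, 0, 0, 0],
  ],
)

```text
t: 19.55
eef_pos: [485.2, -60.5, 50.7]
tcp_rot: [1.876, 1.571, -3.081]
ft_force: [0.2, -0.0, -3.4]
opening: 0.474
```

Call:
apply_moves(
  increments=[
    [1, 2, 0, 0, 0],
    [1, 1, 0, 0, 0],
    [1, 0.5, 0, 0, 0],
    [1, 0, 0, 0, 0],
  ],
)

```text
t: 19.95
eef_pos: [485.2, -60.6, 47.5]
tcp_rot: [-1.968, 1.571, -0.642]
ft_force: [1.3, 0.5, -3.0]
opening: 0.471
```

Call:
apply_moves(
  increments=[
    [1, 0.6, 0, 0, 0],
    [0.6, 0, 0, 0, 0],
    [0, 0, 0, 0, 0],
    [0, 0, 0, 0, 0],
    [0, 0, 0, 0, 0],
    [0, 0, 0, 0, 0],
    [0, -15, 0, 0, 0],
    [0, -30, 0, 0, 0],
    [0, -30, 0, 0, 0],
    [0, -30, 0, 0, 0],
  ],
)

```text
t: 20.95
eef_pos: [485.0, -60.5, 152.9]
tcp_rot: [1.827, 1.57, -3.13]
ft_force: [-0.2, 0.7, -0.1]
opening: 0.992
```

Run:
```python
from m import *
caps(cam("wrist")); plan((504.7,44.3,155),60)
```

```text
red 1314 [366. 191.] z 68 [504.5  42.5  68. ] [43. 47.]
blue 4809 [255. 186.] z 22 [484.8 -60.4  22. ] [87. 88.]
yellow 3173 [344. 174.] z 22 [505.2  44.9  22. ] [88. 93.]
tgt [504.7  44.3 155. ] jaw now 76.0 turn 16.0 shift [ 10.   36.9 100.1] j6 -1.59 t 21.0 tcp [486.6 -60.8 157. ] tilt [ 0.005 -0.002 -1.   ]
```

Call:
apply_moves(
  increments=[
    [0, 0, 0, 0, 8],
    [0, 0, 0, 0, 8],
    [0, 0, 7, 20, 0],
    [0, 0, 12, 32, 0],
    [0, 0, 11, 30, 0],
    [0, 0, 6, 16, 0],
    [0, 0, 1, 2, 0],
    [0, 0, 0, 0, 0],
  ],
)

```text
t: 21.8
eef_pos: [503.1, 44.7, 151.6]
tcp_rot: [2.893, 1.571, -2.343]
ft_force: [0.8, -1.2, -0.7]
opening: 0.999
```

Run:
```python
from m import *
c=cam("wrist"); caps(c); plan((504.7,44.3,54),60)
p=c["pixels"][100:300,130:380,::-1]; cv2.imwrite("pics/w9.png",cv2.resize(p,None,fx=3,fy=3,interpolation=2))
```

```text
red 1276 [256. 199.] z 68 [504.8  44.6  68. ] [44. 43.]
blue 3297 [167. 210.] z 22 [485.  -61.5  22. ] [93. 88.]
yellow 3576 [254. 184.] z 22 [504.8  42.5  22. ] [88. 88.]
tgt [504.7  44.3  54. ] jaw now 60.0 turn 0.0 shift [105.7  -1.4   1. ] j6 -1.09 t 21.9 tcp [503.   44.2 151.7] tilt [-0. -0. -1.]
```

View pics/w9.png

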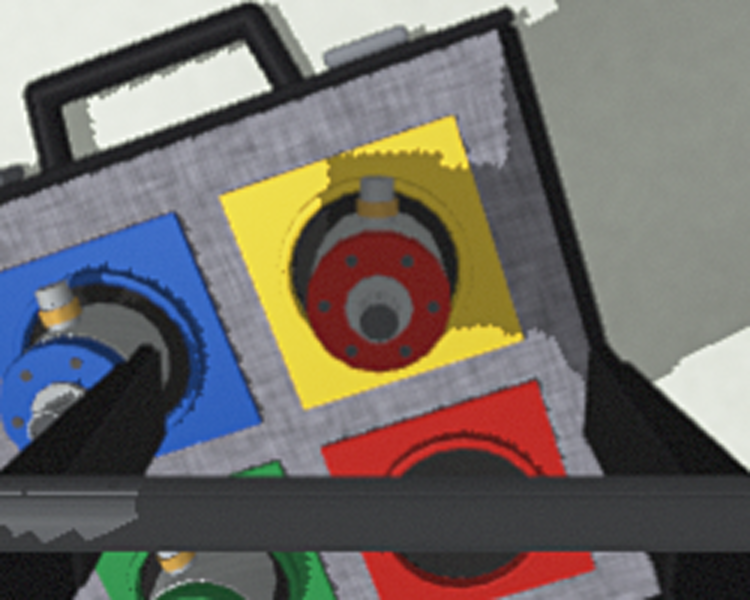

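Call:
apply_moves(
  increments=[
    [0, 20, -1.4, 1, 0],
    [0, 30, 0, 0, 0],
    [0, 30, 0, 0, 0],
    [0, 16, 0, 0, 0],
    [0, 9, 0, 0, 0],
    [1, 0, 0, 0, 0],
    [1, 0, 0, 0, 0],
    [1, 0, 0, 0, 0],
    [1, 0, 0, 0, 0],
    [1, 0, 0, 0, 0],
  ],
)

```text
t: 22.85
eef_pos: [505.1, 44.7, 47.4]
tcp_rot: [-1.161, 1.57, -0.114]
ft_force: [0.1, 0.9, 0.6]
opening: 0.637
```

Call:
apply_moves(
  increments=[
    [1, 0, 0, 0, 0],
    [1, 0, 0, 0, 0],
    [1, -3, 0, 0, 0],
    [1, -10, 0, 0, 0],
    [1, -20, 0, 0, 0],
    [1, -25, 0, 0, 0],
    [1, -25, 0, 0, 0],
    [1, -20, 0, 0, 0],
    [1, 0, 0, 0, 0],
  ],
)

```text
t: 23.75
eef_pos: [505.7, 44.7, 152.4]
tcp_rot: [-1.123, 1.566, -0.076]
ft_force: [0.3, -0.4, -4.2]
opening: 0.475
```

Run:
```python
from m import *
print(status.state()["opening"],status.state()["ft_force"])
plan((608.2,23.0,56))
```

```text
0.4745827405638914 [ 0.25846367 -0.40071048 -4.1942307 ]
tgt [608.2  23.   56. ] jaw now 60.0 turn 0.0 shift [104.9 -99.2  32.2] j6 -1.09 t 23.8 tcp [505.7  44.7 152.4] tilt [ 0.004 -0.    -1.   ]
```

Call:
apply_moves(
  increments=[
    [1, 0, -12, 4, 0],
    [1, 0, -24, 8, 0],
    [1, 0, -28, 9, 0],
    [1, 0, -23, 7, 0],
    [1, 0, -11, 3.7, 0],
    [1, 20, 0, 0, 0],
    [1, 25, 0, 0, 0],
    [1, 22, 0, 0, 0],
    [1, 15, 0, 0, 0],
    [1, 0, 0, 0, 0],
  ],
)

```text
t: 24.75
eef_pos: [604.1, 23.3, 64.9]
tcp_rot: [2.033, 1.565, 3.08]
ft_force: [-0.2, 0.8, -3.2]
opening: 0.471
```

Run:
```python
from m import *
plan((608.3,23.0,55.2))
```

```text
tgt [608.3  23.   55.2] jaw now 60.0 turn 0.0 shift [17.6 -3.8  1.9] j6 -1.12 t 24.8 tcp [604.1  23.3  64.9] tilt [-0.005  0.    -1.   ]
```

Call:
apply_moves(
  increments=[
    [1, 5, -2, 1, 0],
    [1, 5, -1, 0.5, 0],
    [1, 4, 0, 0, 0],
    [1, 0, 0, 0, 0],
  ],
)

```text
t: 25.15
eef_pos: [608.8, 23.0, 53.6]
tcp_rot: [2.288, 1.57, -2.949]
ft_force: [-0.3, 0.3, -4.1]
opening: 0.47
```

Call:
apply_moves(
  increments=[
    [1, 3, 0, 0, 0],
    [1, 2, 0, 0, 0],
    [1, 1, 0, 0, 0],
    [1, 0, 0, 0, 0],
  ],
)

```text
t: 25.55
eef_pos: [608.9, 23.0, 47.7]
tcp_rot: [2.747, 1.571, -2.489]
ft_force: [0.2, 0.2, -3.1]
opening: 0.476
```

Call:
apply_moves(
  increments=[
    [1, 0.6, 0, 0, 0],
    [0.6, 0, 0, 0, 0],
    [0, 0, 0, 0, 0],
    [0, 0, 0, 0, 0],
    [0, 0, 0, 0, 0],
    [0, 0, 0, 0, 0],
    [0, -15, 0, 0, 0],
    [0, -30, 0, 0, 0],
    [0, -30, 0, 0, 0],
    [0, -30, 0, 0, 0],
  ],
)

```text
t: 26.55
eef_pos: [608.9, 23.0, 154.5]
tcp_rot: [-1.258, 1.57, -0.211]
ft_force: [-0.3, -0.4, 0.4]
opening: 0.995
```

Run:
```python
from m import *
plan((473.6,-339.6,160)); caps(cam("wrist")); caps(cam("top"),44)
```

```text
tgt [ 473.6 -339.6  160. ] jaw now 60.0 turn 0.0 shift [   2.5  -64.2 -381.6] j6 -1.12 t 26.6 tcp [608.9  23.  154.5] tilt [ 0.001 -0.    -1.   ]
red 4767 [254. 184.] z 22 [607.8  22.7  22. ] [88. 88.]
blue 5269 [127. 124.] z 22 [484.4 -63.   22. ] [93. 88.]
green 3214 [169. 206.] z 22 [588.2 -81.3  22. ] [92. 88.]
yellow 5141 [221.  87.] z 22 [504.   43.6  22. ] [88. 88.]
yellow 220 [393. 236.] z 44 [ 471.6 -340.    44. ] [43. 43.]
```

Call:
apply_moves(
  increments=[
    [0, 0, -3, -20, 0],
    [0, 0, -6, -36, 0],
    [0, 0, -6, -36, 0],
    [0, 0, -6, -36, 0],
    [0, 0, -6, -36, 0],
    [0, 0, -6, -36, 0],
    [0, 0, -6, -36, 0],
    [0, 0, -6, -36, 0],
    [0, 0, -6, -36, 0],
    [0, 0, -6, -36, 0],
  ],
)

```text
t: 27.65
eef_pos: [485.5, -304.7, 152.6]
tcp_rot: [-1.959, 1.571, -0.912]
ft_force: [0.6, -0.4, 0.3]
opening: 1.0
```

Call:
apply_moves(
  increments=[
    [0, 0, -6, -30, 0],
    [0, 0, -1, -7, 0],
    [0, 0, 0, 0, 8.5],
    [0, 0, 0, 0, 8.5],
    [0, 0, 0, 0, 8.5],
    [0, 0, 0, 0, 8.5],
    [0, 0, 0, 0, 8.5],
    [0, 0, 0, 0, 8.5],
    [0, 0, 0, 0, 8.5],
    [0, 0, 0, 0, 8.5],
  ],
)

```text
t: 28.65
eef_pos: [474.0, -338.1, 152.4]
tcp_rot: [2.316, 1.571, 2.17]
ft_force: [-0.1, 0.2, -0.6]
opening: 0.997
```

Call:
apply_moves(
  increments=[
    [0, 0, 0, 0, 8.5],
    [0, 0, 0, 0, 8.5],
    [0, 0, 0, 0, 8.5],
    [0, 0, 0, 0, 8.5],
    [0, 0, 0, 0, 8.5],
    [0, 0, 0, 0, 8.5],
    [0, 0, 0, 0, 8.5],
    [0, 0, 0, 0, 8.5],
    [0, 0, 0, 0, 0],
  ],
)

```text
t: 29.55
eef_pos: [474.0, -338.2, 152.4]
tcp_rot: [-2.982, 1.571, 1.973]
ft_force: [0.5, -0.1, -1.0]
opening: 0.998
```

Run:
```python
from m import *
plan((471.6,-340,160),-76); c=cam("wrist"); caps(c,44)
p=c["pixels"][100:300,130:380,::-1]; cv2.imwrite("pics/w10.png",cv2.resize(p,None,fx=3,fy=3,interpolation=2))
```

```text
tgt [ 471.6 -340.   160. ] jaw now -76.1 turn -0.1 shift [ 0.4 -2.8  1.1] j6 0.60 t 29.6 tcp [ 474.  -338.2  152.4] tilt [-0.  0. -1.]
yellow 1135 [257. 191.] z 44 [ 474.6 -342.1   44. ] [44. 44.]
```

View pics/w10.png

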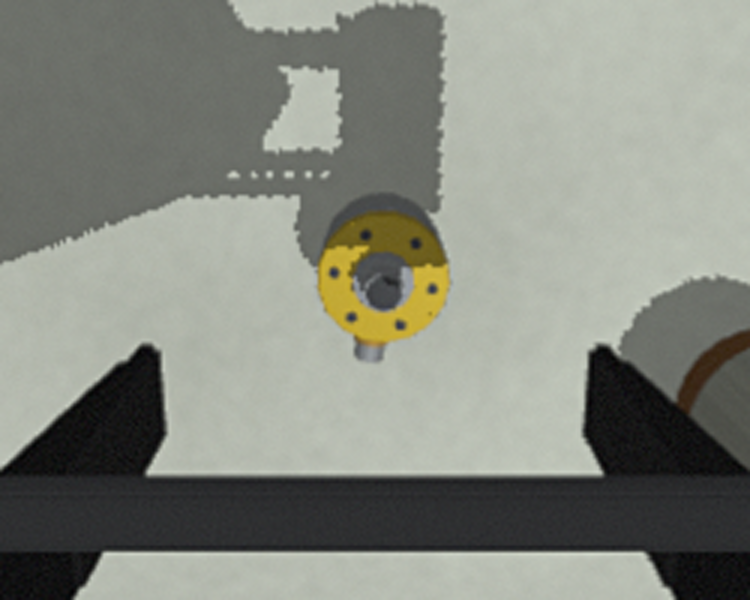

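Run:
```python
from m import *
c=cam("wrist"); t=cam("top")
q=ray(c,[(369/3+130,355/3+100)],24)[0]; d=q[:2]-(474.3,-341.8); print(q,np.linalg.norm(d),np.degrees(np.arctan2(d[1],d[0])))
print(ray(t,[(432,244),(450,243)],5), ray(c,[(620/3+130,345/3+100)],5))
plan((474.3,-341.8,30),-76)
```

```text
[ 438.06184613 -346.58686528   24.        ] 36.55294619014415 -172.47510108073388
[[ 449.87755868 -449.919882      5.        ]
 [ 451.08880874 -495.73596889    5.        ]] [[ 459.62196621 -444.65435238    5.        ]]
tgt [ 474.3 -341.8   30. ] jaw now -75.8 turn 0.2 shift [130.3  -0.4   3.2] j6 0.59 t 29.7 tcp [ 473.9 -338.6  152.3] tilt [-0.  0. -1.]
```

Call:
apply_moves(
  increments=[
    [0, 0, 0, 0, 6.6],
    [0, 20, 0, 3.2, 0],
    [0, 35, 0, 0, 0],
    [0, 35, 0, 0, 0],
    [0, 25, 0, 0, 0],
    [0, 15, 0, 0, 0],
    [1, 0, 0, 0, 0],
    [1, 0, 0, 0, 0],
    [1, 0, 0, 0, 0],
    [1, 0, 0, 0, 0],
  ],
)

```text
t: 30.7
eef_pos: [474.7, -342.5, 23.5]
tcp_rot: [0.681, 1.569, -0.761]
ft_force: [0.1, 0.2, -0.1]
opening: 0.72
```

Call:
apply_moves(
  increments=[
    [1, 0, 0, 0, 0],
    [1, 0, 0, 0, 0],
    [1, 0, 0, 0, 0],
    [1, -3, 0, 0, 0],
    [1, -15, 0, 0, 0],
    [1, -30, 0, 0, 0],
    [1, -35, 0, 0, 0],
    [1, -35, 0, 0, 0],
    [1, -15, 0, 0, 0],
    [1, 0, 0, 0, 0],
  ],
)

```text
t: 31.7
eef_pos: [474.8, -342.6, 158.4]
tcp_rot: [0.688, 1.566, -0.754]
ft_force: [0.6, -0.5, -3.3]
opening: 0.472
```

Run:
```python
from m import *
print(status.state()["opening"],status.state()["ft_force"])
plan((505,43.5,155)); plan((505,43.5,155),-25)
```

```text
0.47246728309605335 [ 0.55857107 -0.54123672 -3.27789979]
tgt [505.   43.5 155. ] jaw now -82.6 turn 0.0 shift [  10.2   79.6 -379.1] j6 0.70 t 31.7 tcp [ 474.8 -342.6  158.4] tilt [ 0.003 -0.003 -1.   ]
tgt [505.   43.5 155. ] jaw now -82.6 turn -57.6 shift [  10.2  362.7 -135.9] j6 0.70 t 31.7 tcp [ 474.8 -342.6  158.4] tilt [ 0.003 -0.003 -1.   ]
```

Call:
apply_moves(
  increments=[
    [1, 0, 3, -15, 0],
    [1, 0, 6, -29, 0],
    [1, 0, 8, -38, 0],
    [1, 0, 8, -38, 0],
    [1, 0, 8, -38, 0],
    [1, 0, 8, -38, 0],
    [1, 0, 8, -38, 0],
    [1, 0, 8, -38, 0],
    [1, 0, 8, -38, 0],
    [1, 0, 6, -30, 0],
  ],
)

```text
t: 32.7
eef_pos: [499.6, 6.9, 154.1]
tcp_rot: [-1.867, 1.568, 2.976]
ft_force: [0.0, -0.2, -3.6]
opening: 0.471
```

Call:
apply_moves(
  increments=[
    [1, 0, 4, -20, 0],
    [1, 0, 3, -12, 0],
    [1, 0, 1.6, -7, 0],
    [1, 20, 0, 0, 0],
    [1, 20, 0, 0, 0],
    [1, 0, 0, 0, 0],
  ],
)

```text
t: 33.3
eef_pos: [503.1, 43.5, 113.1]
tcp_rot: [-1.699, 1.566, -3.141]
ft_force: [-0.3, 0.6, -2.8]
opening: 0.473
```

Run:
```python
from m import *
plan((505,43.5,55)); c=cam("wrist"); caps(c,150); save(c,"w11.png")
```

```text
tgt [505.   43.5  55. ] jaw now -82.6 turn 0.0 shift [66.1  2.1  0.3] j6 1.40 t 33.3 tcp [503.1  43.5 113.1] tilt [-0.004 -0.    -1.   ]
red 9053 [295.  77.] z 22 [611.4  24.   22. ] [88. 88.]
red 9053 [295.  77.] z 150 [594.5  38.5 150. ] [43. 43.]
blue 3697 [361. 208.] z 22 [491.2 -64.5  22. ] [79. 95.]
blue 3697 [361. 208.] z 150 [535.9  -4.8 150. ] [38. 47.]
green 7225 [404. 117.] z 22 [590.1 -83.6  22. ] [88. 92.]
green 7225 [404. 117.] z 150 [584.1 -14.1 150. ] [43. 45.]
yellow 3818 [254. 176.] z 22 [507.4  42.4  22. ] [88. 88.]
yellow 3818 [254. 176.] z 150 [543.7  47.4 150. ] [43. 43.]
```

Call:
apply_moves(
  increments=[
    [1, 15, 1.5, 0, 0],
    [1, 20, 0, 0, 0],
    [1, 15, 0, 0, 0],
    [1, 8, 0, 0, 0],
    [1, 3, 0, 0, 0],
    [1, 0, 0, 0, 0],
  ],
)

```text
t: 33.95
eef_pos: [506.2, 44.0, 54.6]
tcp_rot: [1.118, 1.57, -0.324]
ft_force: [0.9, -0.2, -2.6]
opening: 0.473
```

Call:
apply_moves(
  increments=[
    [1, 3, -1, 0, 0],
    [1, 2, 0, 0, 0],
    [1, 1, 0, 0, 0],
    [1, 0.5, 0, 0, 0],
    [1, 0, 0, 0, 0],
    [1, 0, 0, 0, 0],
  ],
)

```text
t: 34.55
eef_pos: [505.0, 44.0, 47.8]
tcp_rot: [0.87, 1.571, -0.572]
ft_force: [-0.9, -0.5, -2.3]
opening: 0.468
```

Call:
apply_moves(
  increments=[
    [1, 0.5, 0, 0, 0],
    [1, 0.5, 0, 0, 0],
    [1, 0, 0, 0, 0],
  ],
)

```text
t: 34.85
eef_pos: [504.9, 44.0, 46.7]
tcp_rot: [-0.668, 1.571, -2.11]
ft_force: [0.8, -0.5, -2.5]
opening: 0.471
```

Call:
apply_moves(
  increments=[
    [1, 0.4, 0, 0, 0],
    [0.6, 0, 0, 0, 0],
    [0, 0, 0, 0, 0],
    [0, 0, 0, 0, 0],
    [0, 0, 0, 0, 0],
    [0, 0, 0, 0, 0],
    [0, -15, 0, 0, 0],
    [0, -30, 0, 0, 0],
    [0, -40, 0, 0, 0],
    [0, -40, 0, 0, 0],
  ],
)

```text
t: 35.85
eef_pos: [504.6, 44.0, 172.5]
tcp_rot: [-1.643, 1.57, -3.085]
ft_force: [1.2, -0.4, 0.4]
opening: 0.996
```

Call:
apply_moves(
  increments=[
    [0, 0, 0, 30, 0],
    [0, 0, 0, 40, 0],
    [0, 0, 0, 40, 0],
    [0, 0, 0, 40, 0],
    [0, 0, 0, 40, 0],
    [0, 0, 0, 40, 0],
    [0, 0, 0, 0, 0],
    [0, 0, 0, 0, 0],
    [0, 0, 0, 0, 0],
  ],
)

```text
t: 36.75
eef_pos: [534.2, -183.2, 171.2]
tcp_rot: [-2.255, 1.57, 2.587]
ft_force: [-0.5, 0.1, 0.6]
opening: 1.004
```

Run:
```python
from m import *
print(status.state()["eef_pos"])
t=cam("top"); s=cam("scene")
a=cv2.resize(t["pixels"][150:270,80:320,::-1],None,fx=3,fy=3,interpolation=2)[:, :720]
b=cv2.resize(s["pixels"][120:240,180:420,::-1],None,fx=3,fy=3,interpolation=2)
cv2.imwrite("pics/final.png",cv2.resize(np.vstack([a,b]),(600,600)))
N={"red":(608.4,23.2),"blue":(485.4,-59.9),"green":(588.6,-79.9),"yellow":(505.3,42.9)}
# stud tip (z84) check: gray disc centred on cap; predicted pixel of cap centre/stud if centred
for k,n in N.items(): print(k,"stud@",proj(t,[*n,84])[0].round(1),proj(s,[*n,84])[0].round(1))
```

```text
[ 534.21366488 -183.17515617  171.2049669 ]
red stud@ [238.  181.3] [253.6 194.1]
blue stud@ [275.6 234.6] [230.7 148.2]
green stud@ [283.4 188.9] [213.8 180.1]
yellow stud@ [230.1 226.7] [268.6 160.8]
```

View pics/final.png

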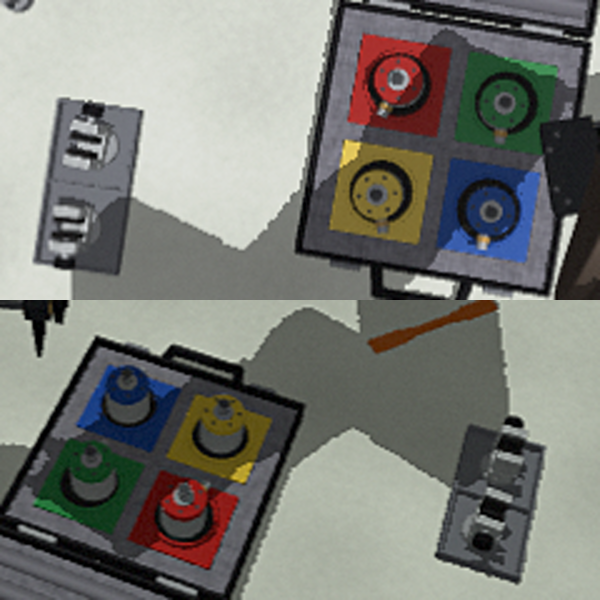

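```bash
python3 -c "
from h import *
print(env.job_done())"
```

```text
the job is handed in; nothing more can be done
None
```

The job is handed in at about 37 s of the 115 s allowed. No verdict is reported back.

- **Moves:** The film grip went from the yellow nest to the tray's empty compartment. Red was parked in the yellow nest while blue went to its own nest. Then red went to the red nest and the yellow cell from the bench to the yellow nest. Green was not touched.
- **Cells:** In the last top picture the stud tips of red, blue and yellow lay within about 1.5 px (3–4 mm) of where a centred cell's tip would be; the limit is 12 mm. In both final views (top and scene) all four cells look upright and sit in the nest of their own colour.
- **Film grip:** It stands upright and, judged by eye in the final top picture, within a few mm of the compartment centre. My first estimate of the tray position from the top view was about 6 mm off in y. The close wrist view showed this, and I corrected it before setting the grip down.
- **Weaker checks:** For blue and yellow the force reading did not clearly show contact before release, because the noise was about as large as the change. I let go at the height each cell was grasped at, so I estimate any drop at under 1 mm. Uprightness was checked only by eye.

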